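Open the stock case and scan the label inside its lid

ROBOT

A 6-joint arm with a two-finger parallel gripper is mounted at the origin on the work surface. World frame = base frame: x ahead of the robot, y to its left, z up, the work surface at z = 0. Lengths are in m, angles in rad, forces in N, time in s.
With the tool pointing down it reaches from about 0.275 to 0.825 m from the base axis. Payload 5.2 kg.
Tool frame: the origin (TCP) lies midway between the tips of the shut fingers; the grasp point (between the pads) lies 19 mm behind it; x points along the fingers, y is the direction in which the jaws open and shut, and the axes are right-handed (so a half turn about x gives the same grasp; the last joint's range is limited). The gripper opens to 93 mm and grips with 3 to 60 N. Pads are 15 mm wide; open, the fingers measure 128 mm over their backs; the gripper's body (75 mm by 188 mm) begins 65 mm behind the grasp point.
Start: joints at [-1.431, 0.259, 1.535, -0, 1.348, -0.203], TCP at [0.185, -0.518, 0.219] pointing down, gripper open.
Joint ranges: [-3.14, 3.14], [-0.91, 2.08], [0.19, 2.58], [-1.22, 4.36], [0.22, 2.71], [-3.12, 3.12]. Speed limits (rad/s): [2.57, 2.57, 3.14, 3.14, 3.14, 3.14].

INTERFACE

Orientations are given as a 3x3 rotation matrix whose columns are the frame's x, y, z axes.
In Python, from plant import r gives the robot as it stands. Calls block until the motion is done:
- r.reach(position, orientation): joint-space move of the TCP to a pose.
- r.servo_line(position, feed=0.15, ori=None, threshold=None): straight line of the TCP; ori=None keeps the orientation; feed is the mean speed in m/s. With threshold (N) it stops when the force on the tool has changed by that much, and returns True; else False.
- r.movej(angles): joint-space move.
- r.set_gripper(opening, effort=None): finger opening in m; effort is the grip in N (None keeps the last); returns when the fingers have stopped.
- r.pause(seconds).
- r.inverse_kinematics(position, orientation): joint angles nearest the present ones, or None.
- r.state(): the state.
- r.get_image(name): name is "scene" or "top"; returns a dict with "frame" (420x560x3 uint8, blue, green, red), "range_z" (420x560 float32, m along the optical axis (not along the pixel's ray), 0 where there is no reading), "fx", "fy", "cx", "cy" (pixels), "extrinsics" (4x4, takes a point from camera to world coordinates). Camera axes: x right, y down, z forward; pixel columns grow to the right and rows downward; lengths in m; the calibration is good to about 2 mm. A picture is of the moment at which its call begins.
A pose or a line that the arm cannot do raises r.MotionError and nothing moves.
- r.job_done(): hands the job in, once; it reports no verdict.
The state is a dict: "time": time; "joint_pos": joint angles; "qd": joint speeds; "joint_efforts": joint torques, N m; "ee_pos": TCP position; "orientation": TCP orientation; "force": force on the tool from outside, world axes, zero at the start; "wrist_torque": the same for the moment, N m; "finger_gap": finger opening in m.
Only numpy, scipy, OpenCV 4.12 (cv2) and the standard library are available. Lean on these libraries where they do the work, as an engineer would, in place of code of your own. Each camera call takes 0.05 s, during which the arm holds its last target. There are 200 camera calls.

TASK

Check in the plywood stock case: gently lift its lid (a pull tab sticks out at the front), without flinging it, until it leans back on its stop and stays open by itself. Then pick up the hand scanner and hold it steady for one second with its window about 80 mm from the middle of the label inside the open lid, pointing squarely at it. Finally lay the scanner back flat and centred on its charging pad, between the end lips and without dropping it, leave the lid open on its stop, and do not push the other things on the table about.

Things in the scene. Friction and masses are not known exactly. Their poses are not given: they have to be found in the camera images.
- case: Plywood case fixed to the table, 140 mm deep (x) by 220 mm wide (y) by 85 mm high without the lid, filled with a row of wallets to 22 mm below the rim. Origin: centre of its underside on the table; its x axis points from the tab side (front, towards the robot) to the hinge side, z up.
- hinge (a point): Point on the lid's hinge axis at the middle of the case's far top edge (70 mm behind the case origin, 85 mm up). The hinge axis runs along the y axis of this frame, which is fixed to the case.
- lid (a joint): Lid angle in rad: 0 closed, grows as the lid's front edge rises; stop at 2.0 (leaning back 0.43 past upright). Below about 1.6 the lid falls shut when let go, beyond that it falls gently back on its stop. Lid: plywood plate 140 x 220 x 10 mm, 0.25 to 0.5 kg.
- tab (a point): Grip point of the dark steel pull tab that sticks out 40 mm from the middle of the lid's front edge, 34 mm wide (y), 12 mm thick. The point lies 25 mm out from the lid's edge, on the tab's mid-plane, 165 mm from the hinge axis and 6 mm above it when closed (91 mm above the table). Axes turn with the lid: x from tab to hinge, y along the hinge, z out of the lid's outer face (up when closed).
- label (a point): Centre of the white striped label (72 mm along y by 50 mm along x) on the lid's inner face, 75 mm from the hinge axis; facing down when closed, facing the robot when open. Axes as for the tab: z points from the label through the lid to its outer face, so the label faces along -z.
- scanner: Hand scanner lying on its pad: 150 mm long (x), 42 mm high; rear 105 mm is a grey grip 38 mm wide with its top at 38 mm, front 45 mm a black head 54 mm wide and 42 mm high. 0.14 to 0.28 kg. Origin: centre of the underside; x points forwards to the window, z up. The centre of mass is about 10 mm ahead of the origin, 21 mm up.
- window (a point): Centre of the scanner's reading window, on the front end face: 75 mm ahead of the scanner's origin and 21 mm up. It looks along +x; axes as the scanner's.
- pad: Black charging pad fixed to the table, 190 mm (x) by 90 mm (y), 8 mm thick, with a 60 mm wide lip across each end (inner faces 174 mm apart, tops 16 mm above the table). Origin: centre of its underside; the scanner lies on it along x with its origin over the pad's, 8 mm up.
- tray: Bystander, fixed: white tray 170 x 110 mm with five thread spools, 65 mm high. It and the pad can swap sides. Origin: centre of underside.
- glue: Bystander: upright amber glue bottle with blue cap, 54 mm across, 130 mm high. Origin: centre of underside.
- tin: Bystander: metal tin, 70 mm across, 85 mm high. Origin: centre of underside.
- spool: Bystander: standing thread spool, 48 mm across, 60 mm high. Origin: centre of underside.
- mallet: Bystander: mallet 220 mm long lying at the back. Origin: underside, at the middle.
- brush: Bystander: brush 170 mm long lying at the right. Origin: underside, at the middle.
Not all that is in view belongs to the job. Leave any red look-alike of the scanner alone.

How it is judged:
On the way, in this order (a step that is already met when the one before it is completed fails the run):
1. The lid rests open on its stop (within 0.06 rad), still, and no longer held (value of joint lid above 1.94 rad and velocity of joint lid between -0.1 and 0.1 rad/s and contact force between the fingers and case below 0.1 N), for 0.3 s.
2. Lid open, scanner held and aimed at the label from inside: 40 to 130 mm away, label centre within 25 mm of its axis, square within 0.5 rad, slower than 0.03 m/s and 0.2 rad/s, for 0.8 s (value of joint lid above 1.94 rad and x of label in the frame of window between 0.04 and 0.13 m and y of label in the frame of window between -0.025 and 0.025 m and z of label in the frame of window between -0.025 and 0.025 m and z of window in the frame of label below 0 m and angle between the x axis of window and the z axis of label, either way round below 0.5 rad and linear speed of scanner below 0.03 m/s and angular speed of scanner below 0.2 rad/s and contact force between the fingers and scanner above 0.5 N), for 0.8 s.
At the end, for the whole second after the job is handed in: The scanner lies flat and still on its pad (origin within 25 mm of the pad's centre along each pad axis, in line with the pad within 0.2 rad, not tilted over 0.08 rad), and the lid is open within 0.06 rad of its stop (value of joint lid above 1.94 rad and x of scanner in the frame of pad between -0.025 and 0.025 m and y of scanner in the frame of pad between -0.025 and 0.025 m and z of scanner in the frame of pad between 0.004 and 0.012 m and angle between the x axis of scanner and the x axis of pad, either way round below 0.2 rad and angle between scanner's own z axis and vertical below 0.08 rad and linear speed of scanner below 0.02 m/s); the robot touches nothing.
It fails at once if The lid is flung: it opens faster than 3 rad/s (velocity of joint lid above 3 rad/s).
It fails at once if The scanner is dropped or thrown: it moves faster than 0.6 m/s while out of the fingers (linear speed of scanner above 0.6 m/s and contact force between the fingers and scanner below 0.1 N).
It fails at once if A bystander (glue bottle, tin, spool, mallet or brush) is moved by more than 30 mm (distance of any of glue, tin, spool, mallet, brush from where it was at the start of the episode above 0.03 m).
It also fails if it takes over 70 s, if anything falls off the work surface, if the arm or the gripper's body presses on something with over 40 N, if the wrist force passes 120 N, or if a joint passes its speed limit or range.

## Working session

There is one attempt and no reset: what is moved stays moved. The work goes in short steps, each a Python script; the robot and the scene stay as the last script left them, time stands still between calls to the robot, and variables do not carry over. Pictures are saved under pics/ and viewed, about 8 in all and at most 12, crops included, and the job is handed in when it is done.

```bash
ls; mkdir -p pics
python3 - <<'E'
from plant import r
import cv2,numpy as np
for n in("scene","top"):
    d=r.get_image(n); cv2.imwrite(f"pics/{n}0.png",d["frame"]); np.savez(f"{n}0.npz",**d); print(n,d["extrinsics"].round(3).tolist(),d["fx"])
print(r.state())
E
```

```text
pics
scene [[-0.861, 0.318, -0.397, 0.976], [0.509, 0.543, -0.668, 0.709], [0.002, -0.777, -0.629, 0.788], [0.0, 0.0, 0.0, 1.0]] 448.05693327753715
top [[-0.016, -0.995, 0.103, 0.411], [-1.0, 0.014, -0.014, -0.039], [0.012, -0.103, -0.995, 1.273], [0.0, 0.0, 0.0, 1.0]] 432.51856719678403
{'time': 0.1, 'joint_pos': array([-1.43081534e+00,  2.59213834e-01,  1.53593849e+00, -1.17200989e-05,
        1.34799099e+00, -2.02785988e-01]), 'qd': array([ 0.00257561, -0.0011883 , -0.00136257, -0.00060534,  0.00166494,
       -0.00357552]), 'joint_efforts': array([ 2.52453625e-03, -4.38206863e+01, -2.84643084e+01,  7.22295279e-02,
        3.61931173e-02, -4.85457144e-05]), 'ee_pos': array([ 0.18480986, -0.5175182 ,  0.21794524]), 'orientation': array([[-2.27673892e-04,  3.36096669e-01, -9.41827467e-01],
       [ 1.53390163e-03, -9.41826266e-01, -3.36096611e-01],
       [-9.99998798e-01, -1.52119111e-03, -3.01109978e-04]]), 'force': array([-0.34758434, -0.14462031,  0.08721837]), 'wrist_torque': array([ 0.01422617, -0.00917354,  0.03769274]), 'finger_gap': 0.09278034997421804}
```

View pics/scene0.png

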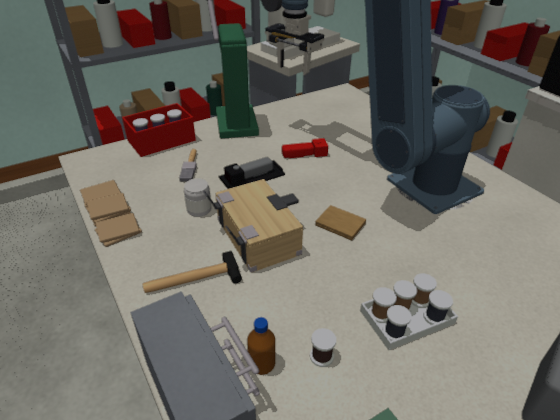

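View pics/top0.png

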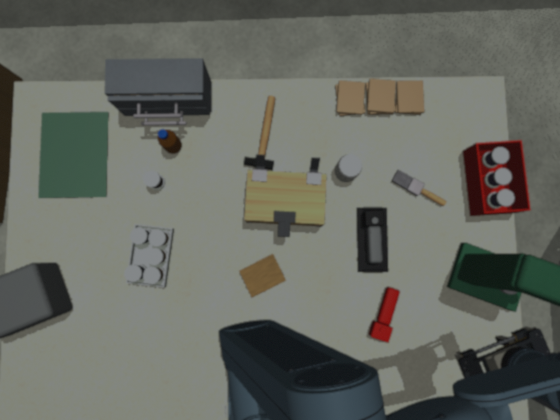

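The top view has the case at (285,198) with its tab at (284,222). There are two scanner-like objects. The grey and black one on a black pad at (372,238) fits the description; the red one at (385,315) is the look-alike to leave alone. The tin is at (348,167) and the brush at (418,187). Next I'll measure and confirm in a crop.

```bash
cat > h.py <<'E'
import numpy as np,cv2
def cloud(d):
    z=d["range_z"]; v,u=np.mgrid[:z.shape[0],:z.shape[1]]
    P=np.stack([(u-d["cx"])/d["fx"]*z,(v-d["cy"])/d["fy"]*z,z],-1)
    E=d["extrinsics"]; W=P@E[:3,:3].T+E[:3,3]; W[z==0]=np.nan
    return W
def rect(W,m):
    r=cv2.minAreaRect(W[m][:,:2].astype(np.float32)*1000)
    return [np.round(x,1) for x in r]
E
python3 - <<'E'
from h import *
T=np.load("top0.npz");S=np.load("scene0.npz");W=cloud(T);V=cloud(S)
def box(W,a,b,c,d,lo,hi):
    m=np.zeros(W.shape[:2],bool);m[b:d,a:c]=1
    return m&(W[...,2]>lo)&(W[...,2]<hi)
def lab(n,W,m):
    k,L,st,_=cv2.connectedComponentsWithStats(m.astype(np.uint8))
    i=1+np.argmax(st[1:,4]);mm=L==i
    print(n,rect(W,mm),"n",mm.sum(),"z",np.percentile(W[mm][:,2],[5,50,95]).round(3),"mean",W[mm].mean(0).round(4))
print("table z",np.nanmedian(W[240:300,180:230,2]),np.nanmedian(V[230:280,330:380,2]))
lab("caselid",W,box(W,235,150,340,245,.08,.12))
lab("lidplate",W,box(W,235,165,340,212,.085,.12))
lab("tab",W,box(W,270,213,300,245,.07,.12))
lab("pad all",W,box(W,350,195,395,280,.005,.08))
lab("scan",W,box(W,350,195,395,280,.03,.08))
lab("head",W,box(W,350,195,395,232,.03,.08))
lab("grip",W,box(W,350,232,395,280,.03,.08))
lab("tin",W,box(W,332,145,365,185,.07,.1))
lab("glue",W,box(W,150,120,190,160,.03,.16))
lab("S caselid",V,box(V,205,170,310,250,.088,.12))
lab("S pad",V,box(V,215,145,290,190,.005,.08))
lab("S scan",V,box(V,215,145,290,190,.03,.08))
lab("S tin",V,box(V,180,175,212,215,.07,.1))
c1=cv2.resize(T["frame"][140:350,230:430],None,fx=2.8,fy=2.8,interpolation=cv2.INTER_CUBIC)
cv2.imwrite("pics/crop0.png",c1)
E
```

```text
table z -0.00021178807657795673 0.0009646880704917704
caselid [array([567.2, -66.5]), array([220.1, 212.8]), np.float64(86.3)] n 4438 z [0.091 0.095 0.1  ] mean [ 0.5703 -0.0667  0.0954]
lidplate [array([589.4, -66.6]), array([222.7, 121.7]), np.float64(88.7)] n 3237 z [0.091 0.095 0.099] mean [ 0.5845 -0.0657  0.0952]
tab [array([492.7, -64.8]), array([80.8, 63.3]), np.float64(88.8)] n 463 z [0.092 0.097 0.101] mean [ 0.4997 -0.0637  0.0967]
pad all [array([ 453. , -323.2]), array([ 97.1, 193.5]), np.float64(88.6)] n 1878 z [0.006 0.015 0.052] mean [ 0.4525 -0.3168  0.0259]
scan [array([ 459.9, -319.3]), array([ 55.6, 148.3]), np.float64(89.7)] n 819 z [0.039 0.047 0.053] mean [ 0.4661 -0.3181  0.0465]
head [array([ 503.6, -319.3]), array([55.8, 60.2]), np.float64(88.9)] n 397 z [0.04  0.049 0.054] mean [ 0.5055 -0.3177  0.0482]
grip [array([ 428.6, -320. ]), array([86.2, 38.1]), np.float64(0.5)] n 422 z [0.038 0.045 0.05 ] mean [ 0.4289 -0.3185  0.0448]
tin [array([ 657.5, -250.2]), array([67.8, 66. ]), np.float64(73.3)] n 464 z [0.075 0.084 0.089] mean [ 0.6561 -0.2484  0.0836]
glue [array([740.2, 262. ]), array([48., 53.]), np.float64(36.3)] n 394 z [0.04  0.088 0.13 ] mean [0.7352 0.2573 0.0885]
S caselid [array([554.3, -64.7]), array([223.5, 184. ]), np.float64(85.7)] n 3479 z [0.093 0.096 0.1  ] mean [ 0.5727 -0.0555  0.0962]
S pad [array([ 454.4, -334.7]), array([193.5, 127.4]), np.float64(0.5)] n 1225 z [0.007 0.028 0.052] mean [ 0.4635 -0.3071  0.0287]
S scan [array([ 463.7, -322.8]), array([151. ,  57.8]), np.float64(4.5)] n 579 z [0.033 0.046 0.053] mean [ 0.4742 -0.312   0.0447]
S tin [array([ 660.9, -248.6]), array([68.4, 65. ]), np.float64(85.4)] n 390 z [0.073 0.085 0.088] mean [ 0.6626 -0.2423  0.0832]
```

View pics/crop0.png

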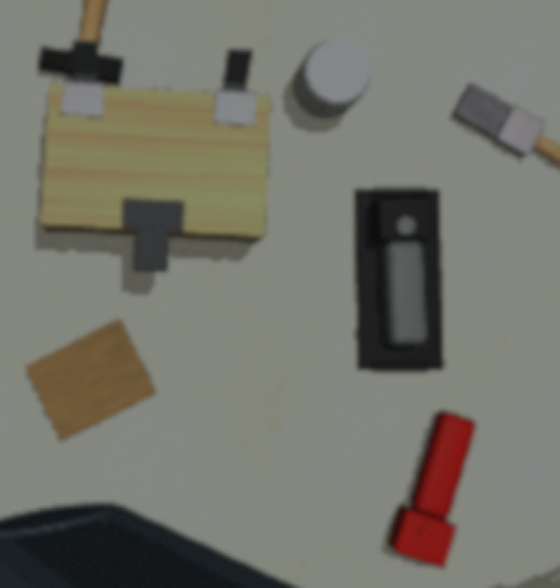

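The crop confirms it: the grey scanner with the black head lies on the black pad (crop 400,280) with its head pointing +x, and the red look-alike (430,490) lies apart. Next I'll refine the case and pad poses by colour and check the reachability of the lid arc.

```bash
cat >> h.py <<'E'
def plane(d,mask,z):
    v,u=np.nonzero(mask);E=d["extrinsics"]
    R=np.stack([(u-d["cx"])/d["fx"],(v-d["cy"])/d["fy"],np.ones(len(u))],-1)@E[:3,:3].T
    return E[:3,3]+R*((z-E[2,3])/R[:,2])[:,None]
def big(m):
    k,L,st,_=cv2.connectedComponentsWithStats(m.astype(np.uint8));return L==1+np.argmax(st[1:,4])
def fit(P,sx,sy,psi0=0):
    "pose of a known rectangle from border extents at the angle of least area"
    rc=cv2.minAreaRect((P[:,:2]*1000).astype(np.float32));return rc
def pitchR(p,psi,flip=1):
    "tool pointing p rad below horizontal, heading psi, jaws horizontal"
    c,s=np.cos(psi),np.sin(psi); x=np.array([np.cos(p)*c,np.cos(p)*s,-np.sin(p)]); y=flip*np.array([-s,c,0.])
    return np.stack([x,y,np.cross(x,y)],1)
E
python3 - <<'E'
from h import *
from plant import r
T=np.load("top0.npz");F=T["frame"];W=cloud(T)
hsv=cv2.cvtColor(F,cv2.COLOR_BGR2HSV)
roi=np.zeros(F.shape[:2],bool);roi[195:280,350:395]=1
pm=big(roi&(hsv[...,2]<75));print("pad",fit(plane(T,pm,.008),0,0))
print("pad median V table",np.median(hsv[250:290,300:340,2]))
roi[:]=0;roi[160:232,238:335]=1
lm=big(roi&(hsv[...,1]>70)&(hsv[...,2]>90));P=plane(T,lm,.095);print("lid",fit(P,0,0))
# head & grip by colour
roi[:]=0;roi[195:280,350:395]=1
gm=big(roi&(hsv[...,2]>=75)&(W[...,2]>.03)&(W[...,2]<.06));print("grip",fit(plane(T,gm,.046),0,0))
psi=-.068;R2=np.array([[np.cos(psi),-np.sin(psi)],[np.sin(psi),np.cos(psi)]])
H=np.r_[np.array([.583,-.066])+R2@[.07,0],.085]; ex=np.r_[R2[:,0],0]
def tab(t): 
    d=-ex*np.cos(t)+np.array([0,0,np.sin(t)]); n=ex*np.sin(t)+np.array([0,0,np.cos(t)]); return H+.165*d+.006*n
for p0 in(0,.3,.6,1.0):
  for p1 in(1.57,1.9):
    for fl in(1,-1):
      out=[]
      for t in np.linspace(0,2,9):
        R=pitchR(p0+(p1-p0)*t/2,psi,fl); q=r.inverse_kinematics(tab(t)+.019*R[:,0],R)
        out.append(None if q is None else np.round(q,2).tolist())
      print(p0,p1,fl,sum(o is not None for o in out),out[0],out[-1])
E
```

```text
pad ((450.2511291503906, -321.5047912597656), (87.88420867919922, 188.05447387695312), 88.05738067626953)
pad median V table 135.0
lid ((567.3654174804688, -66.67948913574219), (216.21910095214844, 136.7928466796875), 86.05268859863281)
grip ((436.87689208984375, -321.1644287109375), (28.47894859313965, 96.45100402832031), 87.87877655029297)
0 1.57 1 6 None [-0.26, 0.6, 1.03, 0.0, 1.52, -1.76]
0 1.57 -1 6 None [-0.26, 0.6, 1.03, 0.0, 1.52, 1.38]
0 1.9 1 6 None [-0.23, 0.86, 0.59, -0.06, 2.02, -1.75]
0 1.9 -1 6 None [-0.23, 0.86, 0.59, -0.06, 2.02, 1.39]
0.3 1.57 1 7 None [-0.26, 0.6, 1.03, 0.0, 1.52, -1.76]
0.3 1.57 -1 7 None [-0.26, 0.6, 1.03, 0.0, 1.52, 1.38]
0.3 1.9 1 7 None [-0.23, 0.86, 0.59, -0.06, 2.02, -1.75]
0.3 1.9 -1 7 None [-0.23, 0.86, 0.59, -0.06, 2.02, 1.39]
0.6 1.57 1 8 None [-0.26, 0.6, 1.03, 0.0, 1.52, -1.76]
0.6 1.57 -1 8 None [-0.26, 0.6, 1.03, 0.0, 1.52, 1.38]
0.6 1.9 1 8 None [-0.23, 0.86, 0.59, -0.06, 2.02, -1.75]
0.6 1.9 -1 8 None [-0.23, 0.86, 0.59, -0.06, 2.02, 1.39]
1.0 1.57 1 9 [-0.53, 0.12, 2.34, 1.0, 0.29, -2.95] [-0.26, 0.6, 1.03, 0.0, 1.52, -1.76]
1.0 1.57 -1 9 [-0.53, 0.12, 2.34, 1.0, 0.29, 0.2] [-0.26, 0.6, 1.03, 0.0, 1.52, 1.38]
1.0 1.9 1 9 [-0.53, 0.12, 2.34, 1.0, 0.29, -2.95] [-0.23, 0.86, 0.59, -0.06, 2.02, -1.75]
1.0 1.9 -1 9 [-0.53, 0.12, 2.34, 1.0, 0.29, 0.2] [-0.23, 0.86, 0.59, -0.06, 2.02, 1.39]
```

```bash
cat >> h.py <<'E'
psi=-.069; C=np.array([.568,-.0667,0]); ex=np.array([np.cos(psi),np.sin(psi),0]); ez=np.array([0,0,1.]); H=C+.07*ex+.085*ez
def lidpt(t,rad,off): return H+rad*(-ex*np.cos(t)+ez*np.sin(t))+off*(ex*np.sin(t)+ez*np.cos(t))
def tool(t): 
    R=pitchR(1.3+.4*t/2,psi,-1); return lidpt(t,.168,.006)+.019*R[:,0],R
E
python3 - <<'E'
from h import *
from plant import r
assert all(r.inverse_kinematics(*tool(t)) is not None for t in np.linspace(0,2,21))
p,R=tool(0)
r.reach(p+[0,0,.13],R); r.set_gripper(.075,12)
hit=r.servo_line(p,.1,threshold=8); print("hit",hit,r.state()["ee_pos"]-p)
if not hit:
    r.set_gripper(.0,12); s=r.state(); print("gap",s["finger_gap"],"F",s["force"].round(2))
    if s["finger_gap"]>.028:
        for t in(.1,.2):
            p,R=tool(t); r.servo_line(p,.06,ori=R)
            s=r.state(); print(t,s["finger_gap"].round(4),s["force"].round(2),s["time"])
d=r.get_image("scene");cv2.imwrite("pics/s1.png",cv2.resize(d["frame"][100:320,130:430],None,fx=2,fy=2))
E
```

```text
hit False [ 0.00041559 -0.00017628  0.00051215]
gap 0.033632367225397766 F [-0.38  0.24  1.15]Traceback (most recent call last):
  File "<stdin>", line 12, in <module>
AttributeError: 'float' object has no attribute 'round'
```

Gripped: the gap reads 34 mm, which is the tab width. It has been lifted to 0.1 rad. Continuing along the arc with grip monitoring.

Run:
```python
from h import *
from plant import r
for t in np.r_[np.arange(.2,1.95,.2),1.9,1.96]:
    p,R=tool(t); r.servo_line(p,.08,ori=R)
    s=r.state(); print(round(t,2),round(s["finger_gap"],4),s["force"].round(2),s["wrist_torque"].round(2),round(s["time"],2))
    if s["finger_gap"]<.03 or np.linalg.norm(s["force"])>30: print("STOP");break
d=r.get_image("scene");cv2.imwrite("pics/s1.png",cv2.resize(d["frame"][50:320,130:430],None,fx=2,fy=2))
```

```text
0.2 0.0336 [-1.1  -2.32 -1.9 ] [-0.23  0.35 -0.13] 5.55
0.4 0.0341 [-1.04 -2.72 -0.75] [-0.32  0.23 -0.13] 6.12
0.6 0.0337 [-0.07 -2.18 -0.75] [-0.36  0.05 -0.05] 6.68
0.8 0.0341 [-0.5  -2.81 -0.29] [-0.44  0.01 -0.1 ] 7.24
1.0 0.0336 [-0.69 -2.91 -0.19] [-0.51  0.02 -0.02] 7.8
1.2 0.0339 [-0.93 -3.76  1.19] [-0.59 -0.12  0.  ] 8.36
1.4 0.034 [-0.33 -5.22  2.85] [-0.78 -0.12 -0.06] 8.92
1.6 0.0339 [ 2.12 -5.31  3.86] [-0.8  -0.19  0.02] 9.47
1.8 0.0339 [ 1.71 -4.98  3.11] [-0.77 -0.35  0.08] 10.03
1.9 0.0342 [ 2.49 -4.91  2.94] [-0.79 -0.46  0.12] 10.39
1.96 0.0339 [ 1.94 -4.59  2.07] [-0.78 -0.47  0.08] 10.67
```

View pics/s1.png

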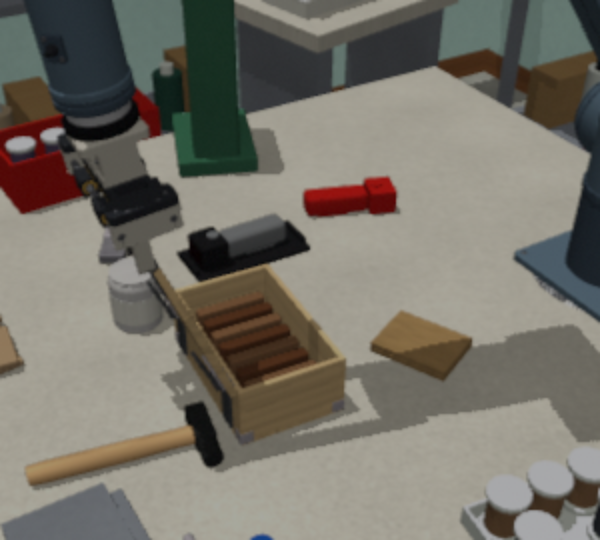

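The lid is up at its stop with the tab still between the fingers (around 160,265), and the case is open showing the wallets. Releasing and backing off along the tool axis.

Run:
```python
from h import *
from plant import r
r.set_gripper(.085,12); r.pause(.2)
p,R=tool(1.96); r.servo_line(p-.09*R[:,0],.1)
r.pause(.5); print(r.state()["time"],r.state()["force"].round(2))
q=np.array([.42,-.32,.27]); r.reach(q,pitchR(np.pi/2,0,-1)); print(r.state()["joint_pos"].round(2),r.state()["time"])
d=r.get_image("top");np.savez("top1.npz",**d)
c=cv2.resize(d["frame"][130:310,230:430],None,fx=2.8,fy=2.8,interpolation=cv2.INTER_CUBIC);cv2.imwrite("pics/t1.png",c)
d=r.get_image("scene");np.savez("scene1.npz",**d)
W=cloud(d); m=np.zeros(W.shape[:2],bool)
# plane fit of lid outer face seen by the scene camera
L=(W-C); xa=L@ex; ya=L@np.array([-ex[1],ex[0],0])
m=(W[...,2]>.11)&(W[...,2]<.22)&(xa>.05)&(xa<.2)&(abs(ya)<.11)
m=cv2.erode(m.astype(np.uint8),np.ones((3,3)))>0
if m.sum()>30:
    a=np.polyfit(W[m][:,2],xa[m],1); print(m.sum(),"lid angle",np.pi/2+np.arctan(a[0]),"x at z=.085",np.polyval(a,.085),"y span",np.percentile(ya[m],[1,99]))
```

```text
13.425 [ 0.09 -1.18  0.19]
[-0.86  0.19  1.5   0.    1.45  0.71] 14.8667
192 lid angle 2.0024923977907223 x at z=.085 0.07615187154627684 y span [-0.09935712  0.1090007 ]
```

View pics/t1.png

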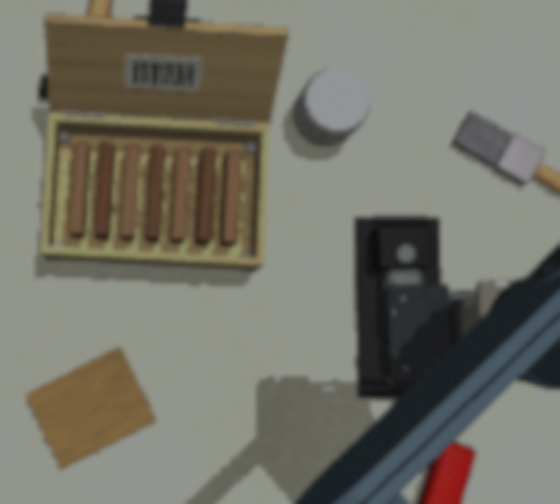

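The crop shows the lid leaning back with the striped label at (163,72). The depth fit gives 2.00 rad with nothing touching it, and the scanner is untouched. Now grasping the scanner.

```bash
cat >> h.py <<'E'
SY=-.034; S=np.array([.458,-.3205,.008]); SX=np.array([np.cos(SY),np.sin(SY),0])
Rs=pitchR(np.pi/2,SY,-1); GT=S+.006*SX+np.array([0,0,.026-.019])   # TCP at the grasp
E
python3 - <<'E'
from h import *
from plant import r
d=np.load("top1.npz");W=cloud(d); u,v=230+163/2.8,130+72/2.8
print("label px",np.nanmedian(W[int(v)-4:int(v)+5,int(u)-8:int(u)+9].reshape(-1,3),0).round(4),"model",lidpt(2.,.075,0).round(4))
r.reach(GT+[0,0,.13],Rs); r.set_gripper(.075,25)
hit=r.servo_line(GT,.08,threshold=6);print("hit",hit,(r.state()["ee_pos"]-GT).round(4))
if not hit:
    r.set_gripper(0.,25);s=r.state();print(s["finger_gap"],s["force"].round(2))
    if s["finger_gap"]>.03:
        r.servo_line(GT+[0,0,.2],.1);s=r.state();print(s["finger_gap"],s["force"].round(2),s["wrist_torque"].round(2),s["time"])
d=r.get_image("scene");cv2.imwrite("pics/s2.png",cv2.resize(d["frame"][50:320,130:430],None,fx=2,fy=2))
E
```

```text
label px [ 0.6709 -0.0751  0.1565] model [ 0.669  -0.0737  0.1532]
hit False [ 0.0003 -0.0003  0.0005]
0.038130297088433435 [-0.42  0.08 -0.13]
0.038319679130001894 [ 0.69  0.02 -2.  ] [ 0.01  0.04 -0.02] 20.5917
```

View pics/s2.png

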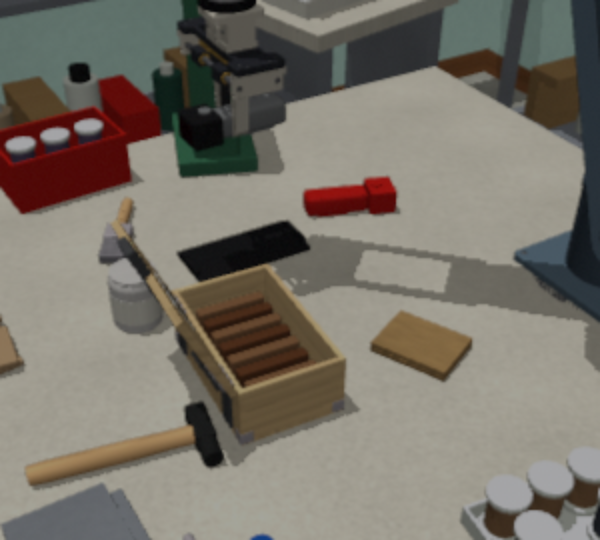

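The scanner is held level (head at 200,125), the pad is empty, and the lid is still open. The measured label point agrees with the model to 4 mm. Aiming now.

Run:
```python
from h import *
from plant import r
d=r.get_image("top");np.savez("top2.npz",**d)
b=.36; R=pitchR(np.pi/2+b,psi,-1); sz=-R[:,0]; sx=np.cos(b)*ex-np.sin(b)*ez
L=lidpt(2.,.075,0)*.5+.5*np.array([.6709,-.0751,.1565])
tcp=L-.083*sx-.069*sx+.005*sz+.019*R[:,0]; pre=tcp-.06*sx+.05*ez
print(tcp,r.inverse_kinematics(tcp,R),r.inverse_kinematics(pre,R))
r.servo_line(pre,.12,ori=R); r.servo_line(tcp,.06); r.pause(1.6)
s=r.state();print(s["finger_gap"],s["force"].round(2),s["time"],(s["ee_pos"]-tcp).round(4))
for n in("scene","top"):
    d=r.get_image(n);np.savez(n+"3.npz",**d)
    c=d["frame"][60:270,130:410] if n=="scene" else d["frame"][110:250,220:370]
    cv2.imwrite(f"pics/{n}3.png",cv2.resize(c,None,fx=2.5,fy=2.5))
a,b2=[cv2.imread(f"pics/{n}3.png") for n in("scene","top")]
b2=cv2.resize(b2,(375,350)); a=cv2.resize(a,(420,350)); cv2.imwrite("pics/aim.png",np.hstack([a,b2]))
```

```text
[ 0.52309717 -0.06424108  0.19529178] [-0.28140984  0.4791068   1.3256528  -0.07485752  1.6890738   1.36278409] [-0.30144837  0.334968    1.36999658 -0.08318042  1.78700478  1.33488183]
0.03849962278953426 [-0.25 -0.39 -2.92] 26.3083 [-0. -0.  0.]
```

View pics/aim.png

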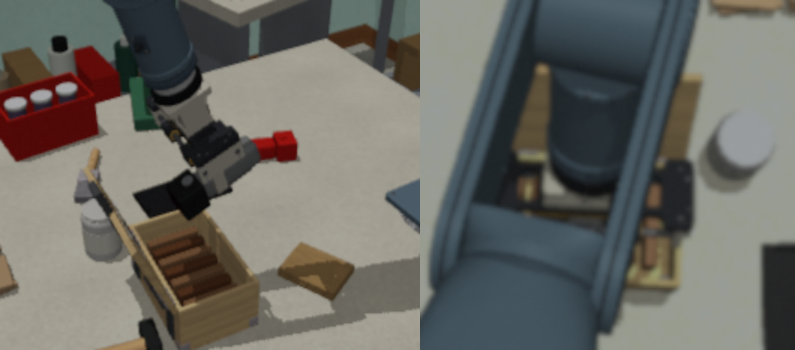

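The scanner (head about 190,195 left, label side beyond) points down at the lid, and the lid is open. I'll check for slip inside the grip with depth in the expected window frame, and measure the empty pad.

Run:
```python
from h import *
b=.36;sx=np.cos(b)*ex-np.sin(b)*ez;R=pitchR(np.pi/2+b,psi,-1);sz=-R[:,0];sy=np.cross(sz,sx)
L=lidpt(2.,.075,0)*.5+.5*np.array([.6709,-.0751,.1565]); win=L-.083*sx
W=cloud(np.load("scene3.npz"))-win; Q=np.stack([W@sx,W@sy,W@sz],-1)
m=(Q[...,0]>-.05)&(Q[...,0]<.012)&(abs(Q[...,1])<.045)&(abs(Q[...,2])<.032)
m=big(m);q=Q[m]*1000;print(m.sum());print(np.percentile(q,[1,5,25,50,75,95,99],axis=0).round(1))
f=q[(abs(q[:,1])<22)&(abs(q[:,2])<16)&(q[:,0]>-15)];
if len(f)>10: A=np.linalg.lstsq(np.c_[f[:,1:],np.ones(len(f))],f[:,0],rcond=None)[0];print("front face slopes y,z,offset",A.round(3),len(f))
t=q[(q[:,2]>14)&(abs(q[:,1])<22)&(q[:,0]<-8)&(q[:,0]>-42)]
if len(t)>10: A=np.linalg.lstsq(np.c_[t[:,:2],np.ones(len(t))],t[:,2],rcond=None)[0];print("top slopes x,y,off",A.round(3),len(t))
d=np.load("top2.npz");F=d["frame"];hsv=cv2.cvtColor(F,cv2.COLOR_BGR2HSV)
roi=np.zeros(F.shape[:2],bool);roi[195:285,345:400]=1
print("pad",fit(plane(d,big(roi&(hsv[...,2]<75)),.008),0,0))
```

```text
588
[[-48.1 -22.9 -16.9]
 [-45.2 -17.  -12.7]
 [-32.3   2.1   1.9]
 [-19.9  20.2  18.4]
 [ -7.3  27.9  22. ]
 [  2.3  30.4  24.4]
 [  3.4  31.7  26. ]]
front face slopes y,z,offset [-0.039 -0.008  3.123] 27
top slopes x,y,off [ 6.0000e-03 -4.0000e-03  2.2847e+01] 170
pad ((440.9964599609375, -325.6780700683594), (130.79904174804688, 266.992431640625), 77.67172241210938)
```

The window is within 3 mm and 0.01 rad (pitch) of the plan, so the aim held for 1.6 s. The pad fit this time was spoilt by the arm's shadow, so I keep the first one. Placing back, shifted 6 mm rearward to centre it.

Run:
```python
from h import *
from plant import r
s=r.state();R=s["orientation"]
r.servo_line(s["ee_pos"]-.07*ex+.06*ez,.08)
P=GT-.006*SX
r.servo_line(P+[0,0,.15],.12,ori=Rs); r.servo_line(P+[0,0,.02],.08)
hit=r.servo_line(P-[0,0,.002],.02,threshold=4);s=r.state();print("hit",hit,(s["ee_pos"]-P).round(4),s["force"].round(2))
r.set_gripper(.07,25); r.pause(.2)
r.servo_line(s["ee_pos"]+.16*ez,.1)
r.reach(np.array([.3,-.12,.33]),pitchR(np.pi/2,0,-1));r.pause(.3);print(r.state()["time"],r.state()["force"].round(2))
T=r.get_image("top");V=r.get_image("scene");np.savez("top4.npz",**T);np.savez("scene4.npz",**V)
a=cv2.resize(T["frame"][60:300,220:450],(400,417));b=cv2.resize(V["frame"][100:310,60:310],(400,336))
cv2.imwrite("pics/end.png",np.hstack([a,cv2.copyMakeBorder(b,0,81,0,0,0)]))
W=cloud(T);hsv=cv2.cvtColor(T["frame"],cv2.COLOR_BGR2HSV)
for n,(x0,y0,x1,y1),lo,hi in(("scan",(350,195,395,280),.03,.08),("tin",(332,145,365,185),.07,.1),("padcloud",(350,195,395,280),.005,.08)):
    m=np.zeros(W.shape[:2],bool);m[y0:y1,x0:x1]=1;m=big(m&(W[...,2]>lo)&(W[...,2]<hi));print(n,rect(W,m),np.median(W[m][:,2]).round(4))
m=np.zeros(W.shape[:2],bool);m[195:282,350:395]=1;print("pad",fit(plane(T,big(m&(hsv[...,2]<75)),.008),0,0))
W=cloud(V);Lc=W-C;xa=Lc@ex;ya=Lc@np.array([-ex[1],ex[0],0])
m=(W[...,2]>.11)&(W[...,2]<.22)&(xa>.05)&(xa<.2)&(abs(ya)<.11);m=cv2.erode(m.astype(np.uint8),np.ones((3,3)))>0
print("lid",np.pi/2+np.arctan(np.polyfit(W[m][:,2],xa[m],1)[0]))
```

```text
hit True [-0.0001  0.0001 -0.    ] [ 0.59 -0.39  6.04]
36.9667 [1.03 0.78 0.12]
scan [array([ 454.2, -319.9]), array([148.3,  55.3]), np.float64(0.4)] 0.0467
tin [array([ 658. , -249.4]), array([65.9, 67.4]), np.float64(44.0)] 0.0846
padcloud [array([ 451.7, -320.3]), array([ 93.1, 190.4]), np.float64(89.7)] 0.0148
pad ((451.41973876953125, -321.26763916015625), (87.42813110351562, 184.19058227539062), 89.16285705566406)
lid 2.0073064786448462
```

View pics/end.png

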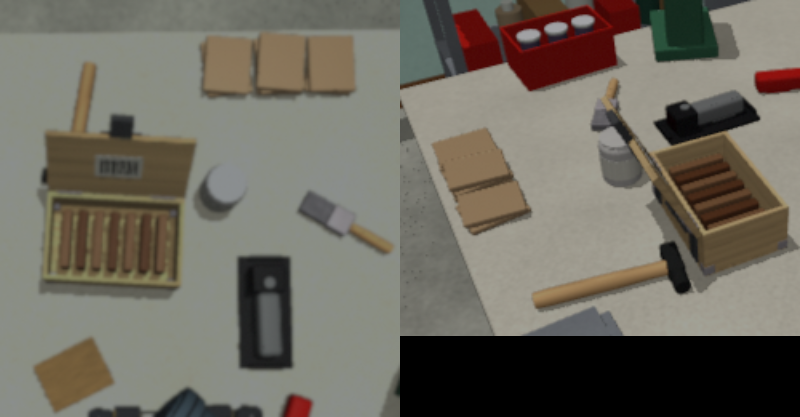

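The scanner lies flat on the pad (265,310) about 3 mm from centre. The lid is open at (118,160), and the tin, brush and mallet are where they were. Handing in.

```bash
python3 -c "
from plant import r
r.job_done(); print(r.state()['time'])"
```

```text
the job is handed in; nothing more can be done
the job is handed in; nothing more can be done
```

The job is done and handed in; it reports no verdict, so what follows rests on my own checks. The arm had finished and moved clear at 37.0 s.

- **Lid:** I lifted it by the tab to its stop and let go. Depth fits gave 2.00 rad after release and 2.01 rad at the end.
- **Scan:** I held the scanner still for 1.6 s, aimed for 83 mm from the label. Depth put the window within about 3 mm and 0.04 rad of the plan. That makes it about 80 mm from the label and square to within about 0.1 rad.
- **Scanner on pad:** It was set down on light contact and lies flat, about 3 mm from the pad's centre and in line within about 0.03 rad.
- **Bystanders:** The tin moved less than 1 mm by measurement. The brush and mallet look unmoved in the last picture. I did not re-measure the glue bottle and spool; the arm never went near them.

**Disagreements:** The pad re-measurement during the hold was spoilt by the arm's shadow, so I discarded it. Yaw estimates for the pad and scanner varied by about 0.03 rad between methods, well inside the 0.2 rad allowed. One early script stopped on a print error while lifting the lid; it did no harm and I resumed from there.

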